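Brake the idling magneto flywheel with its timing pin and lock it

TASK

The flywheel on the magneto stand is kept turning by its weak drive: take the red-handled timing pin out of its wooden block, put it down through the slot in the green bridge and drag its tip lightly on the wheel, so that the wheel slows to a creep and its square hole stops under the slot. Then push the pin fully home, upright with its collar down on the bridge, and let go of it. Be gentle: never ram the pin against the wheel or let a fast wheel slam into it, and leave the other parts on the bench where they are.

Things in the scene. Friction and masses are not known exactly. Their poses are not given: they have to be found in the camera images.
- pin_grip (a point): Centre of the timing pin's red grip (loose steel pin, about 160 g, upright, round): grip 14 mm diameter, 45 mm tall, this point 20 mm below its top. Below: collar 28 mm diameter, 5 mm thick, its underside 30 mm below this point; then the shank, 10 mm diameter, 38 mm long, its tip (chamfered 1 mm) 68 mm below this point.
- pin: The timing pin; origin at the centre of the shank's tip, z up along the pin. It starts upright in the block's 13 mm hole, its collar resting on the block's top, 45 mm above the bench.
- slot (a point): Centre of the fixed slot's mouth on the green bridge's top face, 82 mm above the bench. The slot goes right through the 20 mm thick bridge and is 12.5 by 12.5 mm along this frame's x and y, mouth chamfered 1.5 mm. The wheel's axis is 60 mm from here along this frame's +x. Below the bridge: a 4 mm gap, then the wheel's top face.
- wheel: Grey flywheel, 156 mm diameter, 18 mm thick, 0.6 kg, lying flat; origin on its vertical axis at the underside, 40 mm above the bench unless pressed; top face 18 mm above that. A weak drive (0.09 N m) turns it anticlockwise seen from above, about 10 rad/s when untouched, and restarts it whenever it is let go.
- wheel_hole (a point): Centre of the wheel's one hole at its top face: a square through hole 14 by 14 mm, 60 mm from the axis (same radius as the slot), yellow paint on its inner and outer sides. It goes round with the wheel.
- stand: The fixed magneto stand: round cast-iron base plate 200 mm diameter, 20 mm thick, with a lug on the bridge's side; origin at the centre of the underside, on the wheel's axis. The green bridge, 50 mm wide, stands on a pillar outside the rim, on the stand's own -x side, and reaches over the rim to 45 mm from the axis.
- block: Fixed wooden block 80 x 70 x 45 mm that holds the pin in the middle of its top; origin at the centre of the underside.
- post_a_mid (a point): Brass terminal post, 26 mm diameter foot, 40 mm tall, loose; point half-way up. Leave alone.
- post_b_mid (a point): Second brass terminal post like the first. Leave alone.
- spool_mid (a point): Grey insulator spool, 40 mm diameter, 42 mm tall, loose; point half-way up. Leave alone.
- race_mid (a point): Dark steel ball bearing race, 52 mm diameter ring, 15 mm tall, loose; point at its centre. Leave alone.
- wheel_hub (a point): Top of the brass hub (36 mm diameter), 12 mm above the wheel's top face, on the axis. The spindle is sprung and damped: pressed, the wheel sinks from 0.1 to 0.8 N on, 2 mm per N more, to a hard stop at 12 mm, and springs up again, also around a pin when the hole comes slowly under its tip. A tip rubbing at the hole's radius slows it 2 to 5 rad/s per N (hidden friction), to a stall at 1.8 to 5.6 N.
There are look-alikes about, which are no part of the job. Leave any yellow look-alike of the pin alone.

How it is judged:
By the outcome, as a careful person would: the job done as asked, in the order asked, and still so for the second after the job is handed in, with the robot touching nothing.
It also fails if it takes over 64 s, if anything falls off the work surface, if the arm or the gripper's body presses on something with over 40 N, if the wrist force passes 120 N, or if a joint passes its speed limit or range.

ROBOT

A 6-joint arm with a two-finger parallel gripper is mounted at the origin on the work surface. World frame = base frame: x ahead of the robot, y to its left, z up, the work surface at z = 0. Lengths are in m, angles in rad, forces in N, time in s.
With the tool pointing down it reaches from about 0.375 to 0.9 m from the base axis. Payload 3.1 kg.
Tool frame: the origin (TCP) lies between the finger pads; the fingertips stand 22 mm ahead of it and the grasp point (between the pads) lies 3 mm ahead of it; z points along the fingers, y is the direction in which the jaws open and shut (so a half turn about z gives the same grasp; the last joint's range is limited). The gripper opens to 85 mm and grips with 20 to 120 N. Pads are 22 mm wide; open, the fingers measure 114 mm over their backs; the gripper's body (76 mm by 85 mm) begins 54 mm behind the grasp point. The pads swing forward as they close: fully open they stand 13 mm farther back than shut.
Start: joints at [0.975, 0.527, 1.433, -0, 1.181, -0.178], TCP at [0.254, 0.571, 0.253] pointing down, gripper open.
Joint ranges: [-3.08, 3.08], [-0.75, 2.2], [0.22, 2.44], [-1.43, 4.57], [0, 2.65], [-2.85, 2.85]. Speed limits (rad/s): [2.79, 2.79, 3.14, 3.14, 3.14, 3.14].

INTERFACE

Orientations are given as a unit quaternion [x, y, z, w].
In Python, from station import status, snapshot, manip gives the robot as it stands.
- The arm moves only by the tool move_arm, never from a script. Its argument "plan" is a list that holds one entry, the list of rows, each a list of 7 numbers: the turn, a rotation vector about the tool's x, y, z scaled (see below), then the shift along the tool's x, y, z scaled (see below), then the closure, from 0 (fully open) to 1 (shut). A call has exactly 8 rows; each row is the pose to reach, as a shift and turn from the pose commanded when the call began, along the tool's axes at that moment; what a row does not reach only later rows make up. The controller multiplies each number of a shift by 100 mm and each number of a turn by pi/4 rad. A row lasts 1/8 s, in which the tool goes at most 62.5 mm and 10.7 degrees, less where a joint would pass 70% of its speed; a pose out of reach is approached as far as the arm can. A call with a number of a shift or a turn outside -1 to 1 is refused whole. A call with a gripper value outside its range is refused whole. The fingers move at their own pace and stop on an object; "force" is the grip in N (left out, the last holds). Time passes only in rows, so rows that repeat a pose let the fingers close, or fill a call up. It gives the time, the measured TCP pose, the force and the opening at its end, in the units of the state.
- status.sense(): the state, without advancing time (a new reading comes with each control period).
- snapshot(name): name is "scene" or "top" or "wrist"; returns a dict with "img" (480x640x3 uint8, red, green, blue), "depth" (480x640 float32, m along the optical axis (not along the pixel's ray), 0 where there is no reading), "mtx" (3x3 intrinsics, pixels), "T" (4x4, takes a point from camera to world coordinates). Camera axes: x right, y up, looking along -z (the intrinsics and any distortion apply to the point x, -y, -z); pixel columns grow to the right and rows downward; lengths in m; the calibration is good to about 2 mm. The wrist camera is an equidistant fisheye: a pixel r from the principal point sees the ray r / f radians off the axis. A picture is of the moment at which its call begins.
- manip.sign_off(): hands the job in, once; it reports no verdict.
The state is a dict: "t": time; "q": joint angles; "qd": joint speeds; "tau": joint torques, N m; "tcp_pos": TCP position; "tool_rot": TCP orientation; "force": force on the tool from outside, world axes, zero at the start; "ft_torque": the same for the moment, N m; "finger_gap": opening from 0.0 (shut) to 1.0 (fully open).
Only numpy, scipy, OpenCV 4.12 (cv2) and the standard library are available. Lean on these libraries where they do the work, as an engineer would, in place of code of your own. Each camera call takes 0.05 s, during which the arm holds its last target. There are 200 camera calls.

## Working session

There is one attempt and no reset: what is moved stays moved. The work goes in short steps, Python scripts to look and compute and a tool call to move; the robot and the scene stay as the last step left them, time stands still between calls to the robot, and variables do not carry over. Pictures are saved under pics/ and viewed, on a budget of 10 in all, crops included, one or two more only if the job needs it, and the job is handed in when it is done.

Besides the shell and the picture viewer there is one more tool, called after "Emit:" by a JSON object that holds its "api" and its "payload", one argument or row to a line. move_arm: Moves the arm, as the interface text tells. Its arguments: {"type":"object","properties":{"plan":{"type":"array"},"force":{"type":"number"}},"required":["plan"]}

```bash
ls; mkdir -p pics; python3 - <<'E'
from station import status, snapshot
import cv2, numpy as np
s=status.sense(); print({k:np.round(v,4).tolist() for k,v in s.items()})
ims=[]
for n in ("scene","top"):
    d=snapshot(n); np.savez(f"{n}.npz",**d); print(n,d["mtx"].tolist(),np.round(d["T"],3).tolist(),d.keys())
    cv2.imwrite(f"pics/{n}0.png",d["img"][:,:,::-1])
E
```

```text
pics
{'t': 0.0, 'q': [0.9745, 0.5284, 1.4339, -0.0, 1.1814, -0.1785], 'qd': [0.0003, -0.0001, -0.0006, -0.0001, -0.0011, 0.0006], 'tau': [-0.0006, -44.235, -17.8022, -0.0002, 0.0085, -0.0], 'tcp_pos': [0.2532, 0.5707, 0.2523], 'tool_rot': [0.2074, 0.9783, -0.001, -0.0004], 'force': [1.0541, 0.441, -0.6137], 'ft_torque': [0.033, -0.0041, -0.0609], 'finger_gap': 1.0035}
scene [[463.22863976599695, 0.0, 323.193223716662], [0.0, 463.22863976599695, 240.94663267190177], [0.0, 0.0, 1.0]] [[-0.635, -0.446, 0.63, 1.133], [0.772, -0.357, 0.526, 0.443], [-0.01, 0.821, 0.571, 0.574], [0.0, 0.0, 0.0, 1.0]] dict_keys(['img', 'depth', 'mtx', 'T'])
top [[504.81015918488885, 0.0, 313.3276823294327], [0.0, 504.81015918488885, 244.13606402047714], [0.0, 0.0, 1.0]] [[-0.02, 0.981, -0.192, 0.393], [-1.0, -0.02, 0.002, 0.017], [-0.002, 0.192, 0.981, 1.083], [0.0, 0.0, 0.0, 1.0]] dict_keys(['img', 'depth', 'mtx', 'T'])
```

View pics/scene0.png

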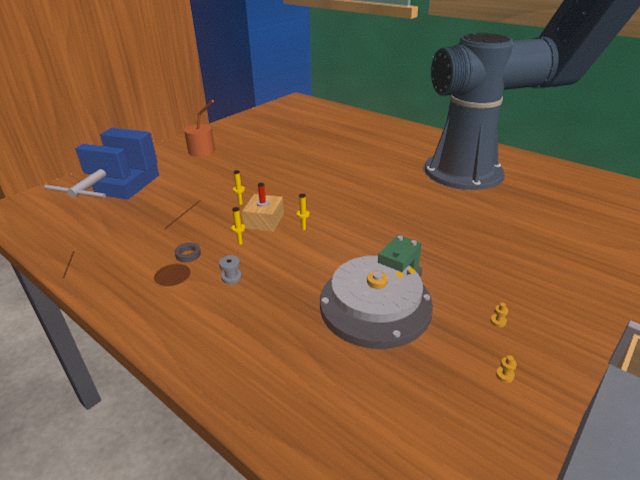

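View pics/top0.png

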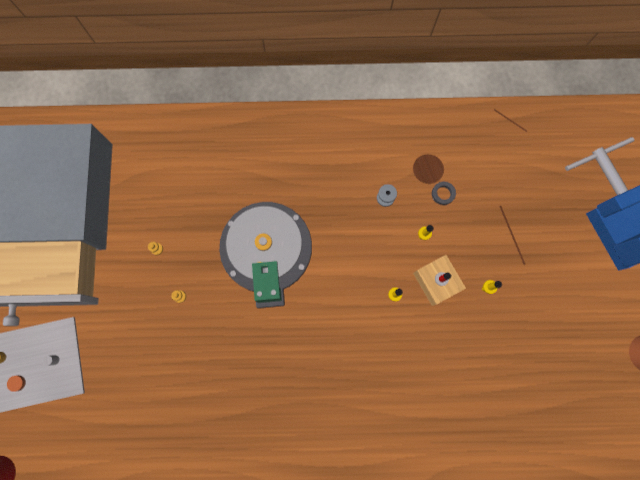

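The scene view shows the red pin in its block at (262,195), with three yellow look-alikes around it, and the wheel and green bridge at (378,280). In the top view the pin is at (443,279), the hub at (263,242) and the bridge slot at (265,270).

```bash
cat > h.py <<'E'
import numpy as np, cv2
def cloud(d):
    K=d["mtx"];z=d["depth"];v,u=np.mgrid[0:480,0:640]
    p=np.stack([(u-K[0,2])/K[0,0]*z,-(v-K[1,2])/K[1,1]*z,-z],-1)
    return p@d["T"][:3,:3].T+d["T"][:3,3]
def ray(d,u,v,z):  # pinhole pixel to plane z
    K=d["mtx"];r=d["T"][:3,:3]@np.array([(u-K[0,2])/K[0,0],-(v-K[1,2])/K[1,1],-1]);o=d["T"][:3,3]
    return o+r*(z-o[2])/r[2]
def proj_fish(d,P):
    p=(np.atleast_2d(P)-d["T"][:3,3])@d["T"][:3,:3]; x,y,z=p[:,0],-p[:,1],-p[:,2]
    th=np.arctan2(np.hypot(x,y),z);ph=np.arctan2(y,x);K=d["mtx"]
    return np.stack([K[0,2]+K[0,0]*th*np.cos(ph),K[1,2]+K[1,1]*th*np.sin(ph)],-1)
def ray_fish(d,u,v,z):
    K=d["mtx"];a=(u-K[0,2])/K[0,0];b=(v-K[1,2])/K[1,1];th=np.hypot(a,b);s=np.sinc(th/np.pi)
    r=d["T"][:3,:3]@np.array([a*s,-b*s,-np.cos(th)]);o=d["T"][:3,3]
    return o+r*(z-o[2])/r[2]
E
python3 - <<'E'
import numpy as np,cv2
from h import *
for n in("top","scene"):
    d=np.load(n+".npz");P=cloud(d);I=d["img"].astype(int);R,G,B=I[...,0],I[...,1],I[...,2];H=cv2.cvtColor(d["img"],cv2.COLOR_RGB2HSV)
    ok=(P[...,0]>.2)&(P[...,0]<.9)&(abs(P[...,1])<.5)
    def st(nm,m,z0,z1):
        m=m&ok&(P[...,2]>z0)&(P[...,2]<z1);Q=P[m]
        if len(Q): print(n,nm,len(Q),"med",np.round(np.median(Q,0),4),"min",np.round(Q.min(0),4),"max",np.round(Q.max(0),4))
    st("red",(R>120)&(G<50)&(B<50),.05,.12)
    gm=(G>R*1.3)&(G>B*1.05)&ok&(P[...,2]>.076)&(P[...,2]<.088)
    st("green",gm,.07,.09)
    Q=P[gm][:,:2].astype(np.float32);print("bridge rect",cv2.minAreaRect(Q))
    wm=ok&(abs(P[...,2]-.058)<.004)&(H[...,1]<60);Q=P[wm][:,:2]
    print("wheel",len(Q),cv2.minEnclosingCircle(Q[np.hypot(*(Q-np.median(Q,0)).T)<.1].astype(np.float32)))
    gold=(H[...,0]>15)&(H[...,0]<32)&(H[...,1]>200)&(H[...,2]>120)
    k,lab,s,c=cv2.connectedComponentsWithStats((gold&ok&(P[...,2]>.012)).astype(np.uint8))
    for i in range(1,k):
        if s[i,4]>12:
            Q=P[lab==i];print(" gold",c[i].round(1),s[i,4],np.round(np.median(Q,0),3),"zmax",Q[:,2].max().round(3))
    wood=ok&(abs(P[...,2]-.045)<.004)&(H[...,1]>60)&(np.hypot(P[...,0]-np.median(P[(R>120)&(G<50)&(B<50)&ok&(P[...,2]>.05)][:,0]),P[...,1]-np.median(P[(R>120)&(G<50)&(B<50)&ok&(P[...,2]>.05)][:,1]))<.07)
    print("block",cv2.minAreaRect(P[wood][:,:2].astype(np.float32)))
d=np.load("top.npz")
print("slot",ray(d,265,270,.082),"screws",ray(d,259.5,294,.082),ray(d,273.5,292.5,.082),"hub",ray(d,263,242,.07))
c=cv2.resize(d["img"][195:315,205:325],(600,600),interpolation=cv2.INTER_CUBIC)
e=cv2.resize(np.load("scene.npz")["img"][165:265,215:315],(500,500),interpolation=cv2.INTER_CUBIC)
cv2.imwrite("pics/crop.png",c[:,:,::-1])
E
```

```text
top red 21 med [ 0.5165 -0.2411  0.0698] min [ 0.5129 -0.2427  0.0516] max [ 0.5209 -0.2399  0.0903]
top green 853 med [0.5168 0.1114 0.0808] min [0.4785 0.0851 0.0761] max [0.5563 0.1393 0.0862]
bridge rect ((0.5170668363571167, 0.11233699321746826), (0.07542642951011658, 0.049897704273462296), 4.858511924743652)
wheel 3599 ((0.5994470715522766, 0.1186593696475029), 0.07848318666219711)
 gold [424.2 233.6] 120 [ 0.612 -0.216  0.043] zmax 1.083
 gold [489.3 287. ] 139 [ 0.497 -0.343  0.044] zmax 0.084
 gold [393.9 294.9] 107 [ 0.485 -0.146  0.043] zmax 0.086
block ((0.5172726511955261, -0.2475896179676056), (0.07995475083589554, 0.0713793933391571), 26.6818790435791)
scene red 76 med [ 0.523  -0.2419  0.072 ] min [ 0.5173 -0.2514  0.0509] max [ 0.5272 -0.2369  0.0925]
scene green 613 med [0.5258 0.1157 0.0827] min [0.4842 0.088  0.0762] max [0.559  0.141  0.0854]
bridge rect ((0.5213720202445984, 0.11404256522655487), (0.07249165326356888, 0.05005940422415733), 4.3898162841796875)
wheel 3721 ((0.6022039651870728, 0.1187417209148407), 0.0795949324965477)
 gold [238.3 186.2] 173 [ 0.505 -0.343  0.046] zmax 0.085
 gold [302.9 211. ] 193 [ 0.494 -0.146  0.045] zmax 0.085
 gold [237.8 224.6] 217 [ 0.621 -0.215  0.046] zmax 0.085
 gold [411.5 270. ] 24 [0.537 0.15  0.06 ] zmax 0.062
 gold [398.9 274.4] 21 [0.561 0.139 0.06 ] zmax 0.061
 gold [512.8 365.4] 19 [0.606 0.365 0.03 ] zmax 0.033
block ((0.5188697576522827, -0.24669036269187927), (0.08489397168159485, 0.07155676186084747), 26.40215301513672)
slot [0.53828763 0.11301461 0.082     ] screws [0.49047887 0.12400814 0.082     ] [0.49289048 0.0962258  0.082     ] hub [0.59795894 0.11815734 0.07      ]
```

View pics/crop.png

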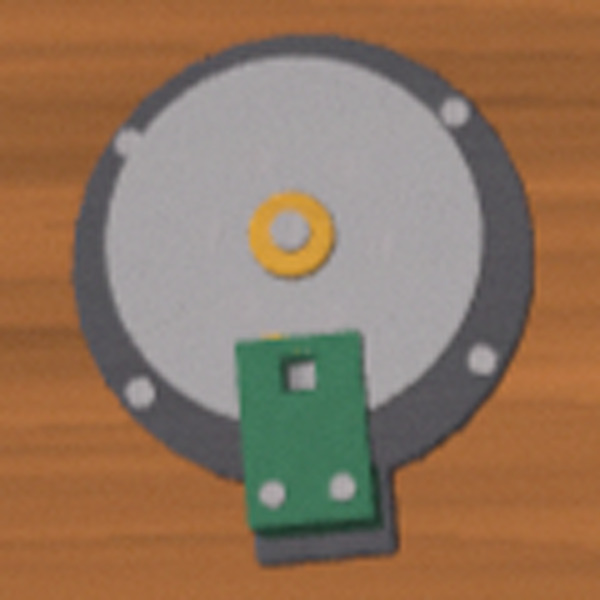

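The crop shows the slot at crop (298,374), which puts it near (0.539, 0.113), and some yellow paint just passing the bridge edge. I'm moving to a hover over the pin, whose estimate is (0.518, -0.2465).

Emit:
{"api": "move_arm", "payload": {
  "plan": [
    [[0,0,0,-0.08,-0.09,0,0],[0,0,0,-0.2,-0.22,0,0],[0,0,0,-0.33,-0.37,0,0],[0,0,0,-0.46,-0.51,0,0],[0,0,0,-0.59,-0.65,0,0],[0,0,0,-0.71,-0.79,0,0],[0,0,0,-0.82,-0.91,0,0],[0,0,0,-0.9,-1.0,0,0]]
  ]
}}

```text
t: 1.1
tcp_pos: [0.2956, 0.4423, 0.2534]
tool_rot: [0.208, 0.978, 0.0, -0.0]
force: [-0.3, 0.9, 0.6]
finger_gap: 1.0
```

Emit:
{"api": "move_arm", "payload": {
  "plan": [
    [[0,0,0,-0.11,-0.12,0,0],[0,0,0,-0.22,-0.25,0,0],[0,0,0,-0.34,-0.37,0,0],[0,0,0,-0.45,-0.5,0,0],[0,0,0,-0.56,-0.62,0,0],[0,0,0,-0.67,-0.75,0,0],[0,0,0,-0.79,-0.87,0,0],[0,0,0,-0.9,-1.0,0,0]]
  ]
}}

```text
t: 2.1
tcp_pos: [0.3374, 0.3144, 0.2534]
tool_rot: [0.207, 0.978, 0.0, 0.0]
force: [0.5, 0.3, 0.5]
finger_gap: 1.001
```

Emit:
{"api": "move_arm", "payload": {
  "plan": [
    [[0,0,0,-0.11,-0.12,0,0],[0,0,0,-0.22,-0.25,0,0],[0,0,0,-0.34,-0.37,0,0],[0,0,0,-0.45,-0.5,0,0],[0,0,0,-0.56,-0.62,0,0],[0,0,0,-0.67,-0.75,0,0],[0,0,0,-0.79,-0.87,0,0],[0,0,0,-0.9,-1.0,0,0]]
  ]
}}

```text
t: 3.1
tcp_pos: [0.3789, 0.1865, 0.2534]
tool_rot: [0.207, 0.978, 0.0, 0.0]
force: [0.5, 0.3, -1.2]
finger_gap: 1.003
```

Emit:
{"api": "move_arm", "payload": {
  "plan": [
    [[0,0,0,-0.11,-0.12,0,0],[0,0,0,-0.22,-0.25,0,0],[0,0,0,-0.34,-0.37,0,0],[0,0,0,-0.45,-0.5,0,0],[0,0,0,-0.56,-0.62,0,0],[0,0,0,-0.67,-0.75,0,0],[0,0,0,-0.79,-0.87,0,0],[0,0,0,-0.9,-1.0,0,0]]
  ]
}}

```text
t: 4.1
tcp_pos: [0.4205, 0.0585, 0.2534]
tool_rot: [0.207, 0.978, 0.0, 0.0]
force: [0.0, -0.4, -0.5]
finger_gap: 1.004
```

Emit:
{"api": "move_arm", "payload": {
  "plan": [
    [[0,0,0,-0.11,-0.12,0,0],[0,0,0,-0.22,-0.25,0,0],[0,0,0,-0.34,-0.37,0,0],[0,0,0,-0.45,-0.5,0,0],[0,0,0,-0.56,-0.62,0,0],[0,0,0,-0.67,-0.75,0,0],[0,0,0,-0.79,-0.87,0,0],[0,0,0,-0.9,-1.0,0,0]]
  ]
}}

```text
t: 5.1
tcp_pos: [0.4624, -0.0694, 0.2533]
tool_rot: [0.207, 0.978, -0.0, 0.0]
force: [0.3, -0.2, 0.2]
finger_gap: 0.996
```

Emit:
{"api": "move_arm", "payload": {
  "plan": [
    [[0,0,0.05,-0.11,-0.12,0,0],[0,0,0.1,-0.22,-0.25,0,0],[0,0,0.15,-0.34,-0.37,0,0],[0,0,0.2,-0.45,-0.5,0,0],[0,0,0.25,-0.57,-0.64,0.05,0],[0,0,0.3,-0.7,-0.78,0.2,0],[0,0,0.36,-0.83,-0.92,0.35,0],[0,0,0.4,-0.9,-1.0,0.45,0]]
  ]
}}

```text
t: 6.1
tcp_pos: [0.5036, -0.1974, 0.2065]
tool_rot: [0.359, 0.933, 0.0, -0.001]
force: [-0.1, -0.5, 0.3]
finger_gap: 0.998
```

```bash
python3 - <<'E'
from station import status, snapshot
import cv2, numpy as np
from h import *
d=snapshot("wrist");np.savez("w1.npz",**d);cv2.imwrite("pics/w1.png",d["img"][:,:,::-1])
print(d["mtx"].tolist(),np.round(d["T"],4).tolist(),status.sense()["tcp_pos"])
print(proj_fish(d,[[.518,-.2465,.095],[.518,-.2465,.05],[.5174,-.2476,.045]]))
H=cv2.cvtColor(d["img"],cv2.COLOR_RGB2HSV)
m=(((H[...,0]<6)|(H[...,0]>174))&(H[...,1]>200)&(H[...,2]>60)).astype(np.uint8)
k,l,s,c=cv2.connectedComponentsWithStats(m)
for i in range(1,k):
    if s[i,4]>100:print(s[i],c[i])
E
```

```text
[[371.64829954431775, 0.0, 315.4537962116339], [0.0, 371.64829954431775, 244.83956210429238], [0.0, 0.0, 1.0]] [[0.6715, -0.7128, -0.2025, 0.4521], [0.741, 0.6457, 0.1843, -0.15], [-0.0006, -0.2738, 0.9618, 0.3285], [0.0, 0.0, 0.0, 1.0]] [ 0.50358388 -0.19803866  0.20566304]
[[276.54294368 309.77269944]
 [281.96957176 285.56366907]
 [281.0250347  283.59714852]]
[273 283  17  24 250] [282.872 293.604]
```

View pics/w1.png

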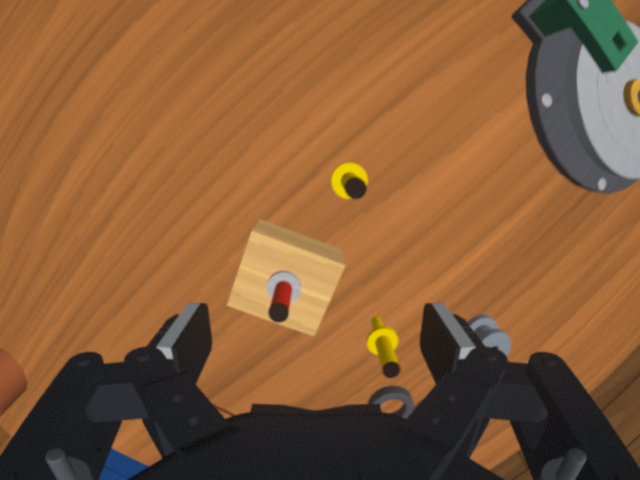

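The pin's black top is at (280,312) and its collar at (284,286). The look-alikes at (350,182) and (383,340) are clear of the jaw line.

```bash
python3 - <<'E'
import numpy as np
from h import *
d=dict(np.load("w1.npz"));a=ray_fish(d,280,312,.095);b=ray_fish(d,284,286.5,.05);print(a,b)
tcp=np.array([.50358,-.19804,.20566]);x,y=.359,.933
n=np.hypot(x,y);x/=n;y/=n
X=np.array([x*x-y*y,2*x*y,0]);Y=np.array([2*x*y,y*y-x*x,0])
for p in(a,b,np.array([.518,-.2465,0])): print((p-tcp)@X*1e3,(p-tcp)@Y*1e3,"dz to TCP .078:",(tcp[2]-.078)*1e3)
E
```

```text
[ 0.52085424 -0.24589501  0.095     ] [ 0.51969384 -0.24583624  0.05      ]
-44.896787494197 -23.932824854627107 dz to TCP .078: 127.66
-43.99628422704762 -24.667048711797978 dz to TCP .078: 127.66
-43.18425668170946 -26.29501806137868 dz to TCP .078: 127.66
```

Emit:
{"api": "move_arm", "payload": {
  "plan": [
    [[0,0,0,-0.08,-0.04,0,0],[0,0,0,-0.2,-0.11,0.05,0.1],[0,0,0,-0.31,-0.17,0.12,0.2],[0,0,0,-0.4,-0.22,0.22,0.25],[0,0,0,-0.44,-0.245,0.35,0.25],[0,0,0,-0.44,-0.245,0.48,0.25],[0,0,0,-0.44,-0.245,0.6,0.25],[0,0,0,-0.44,-0.245,0.7,0.25]]
  ]
}}

```text
t: 7.15
tcp_pos: [0.5197, -0.2433, 0.1372]
tool_rot: [0.358, 0.934, 0.0, -0.001]
force: [-1.4, -0.3, -0.0]
finger_gap: 0.755
```

Emit:
{"api": "move_arm", "payload": {
  "plan": [
    [[0,0,0,0,0,0.15,0.25],[0,0,0,0,0,0.3,0.25],[0,0,0,0,0,0.43,0.25],[0,0,0,0,0,0.53,0.25],[0,0,0,0,0,0.57,0.3],[0,0,0,0,0,0.57,0.6],[0,0,0,0,0,0.57,0.9],[0,0,0,0,0,0.57,1]]
  ],
  "force": 50
}}

```text
t: 8.15
tcp_pos: [0.5202, -0.2443, 0.0819]
tool_rot: [0.358, 0.934, -0.0, 0.0]
force: [-0.8, -0.8, 0.9]
finger_gap: 0.146
```

Emit:
{"api": "move_arm", "payload": {
  "plan": [
    [[0,0,0,0,0,0,1],[0,0,0,0,0,-0.04,1],[0,0,0,0,0,-0.16,1],[0,0,0,0,0,-0.34,1],[0,0,0,0,0,-0.54,1],[0,0,0,0,0,-0.74,1],[0,0,0,0,0,-0.9,1],[0,0,0,0,0,-1.0,1]]
  ]
}}

```text
t: 9.15
tcp_pos: [0.5202, -0.2437, 0.1825]
tool_rot: [0.358, 0.934, 0.0, 0.0]
force: [-0.2, 0.3, -2.4]
finger_gap: 0.147
```

Emit:
{"api": "move_arm", "payload": {
  "plan": [
    [[0,0,-0.05,0.05,0.06,0,1],[0,0,-0.12,0.15,0.17,0,1],[0,0,-0.19,0.28,0.31,0,1],[0,0,-0.26,0.41,0.45,0,1],[0,0,-0.33,0.54,0.6,0,1],[0,0,-0.39,0.67,0.74,0,1],[0,0,-0.45,0.79,0.88,0,1],[0,0,-0.5,0.9,1.0,0,1]]
  ]
}}

```text
t: 10.15
tcp_pos: [0.52, -0.1081, 0.1814]
tool_rot: [0.167, 0.986, -0.0, 0.0]
force: [0.5, -1.2, -2.6]
finger_gap: 0.147
```

Emit:
{"api": "move_arm", "payload": {
  "plan": [
    [[0,0,-0.07,0.04,0.13,0,1],[0,0,-0.14,0.08,0.26,0,1],[0,0,-0.21,0.12,0.39,0,1],[0,0,-0.28,0.16,0.52,0,1],[0,0,-0.35,0.2,0.65,0,1],[0,0,-0.42,0.24,0.78,0,1],[0,0,-0.48,0.28,0.91,0,1],[0,0,-0.54,0.3,1.0,0,1]]
  ]
}}

```text
t: 11.15
tcp_pos: [0.5248, -0.0041, 0.1813]
tool_rot: [-0.044, 0.999, 0.0, -0.0]
force: [0.7, 0.0, -1.8]
finger_gap: 0.145
```

Emit:
{"api": "move_arm", "payload": {
  "plan": [
    [[0,0,0,-0.03,0.14,0,1],[0,0,0,-0.06,0.28,0,1],[0,0,0,-0.09,0.42,0,1],[0,0,0,-0.12,0.56,0,1],[0,0,0,-0.16,0.7,0,1],[0,0,0,-0.19,0.85,0,1],[0,0,0,-0.21,0.95,0,1],[0,0,0,-0.22,1.0,0,1]]
  ]
}}

```text
t: 12.15
tcp_pos: [0.5383, 0.0972, 0.1813]
tool_rot: [-0.043, 0.999, -0.0, -0.0]
force: [-0.7, 0.4, -3.0]
finger_gap: 0.152
```

```bash
python3 - <<'E'
from station import status, snapshot
import cv2, numpy as np
from h import *
d=snapshot("wrist");np.savez("w2.npz",**d)
s=status.sense();tcp=s["tcp_pos"];print(tcp,s["tool_rot"])
pts=np.array([[.5385,.1132,.082],[tcp[0],tcp[1],tcp[2]-.075],[tcp[0],tcp[1],tcp[2]-.037]])
p=proj_fish(d,pts);print(p)
u,v=p[:2].mean(0).astype(int);u=np.clip(u,80,560);v=np.clip(v,60,420);print("origin",u-80,v-60)
c=cv2.resize(d["img"][v-60:v+60,u-80:u+80],(800,600),interpolation=cv2.INTER_CUBIC)
cv2.imwrite("pics/w2.png",c[:,:,::-1])
E
```

```text
[0.53836814 0.09740148 0.18129466] [-4.27595228e-02  9.99085384e-01  1.28725468e-04  3.57517002e-05]
[[340.271795   256.86368906]
 [315.10550032 267.65060652]
 [315.03198215 294.85472333]]
origin 247 202
```

View pics/w2.png

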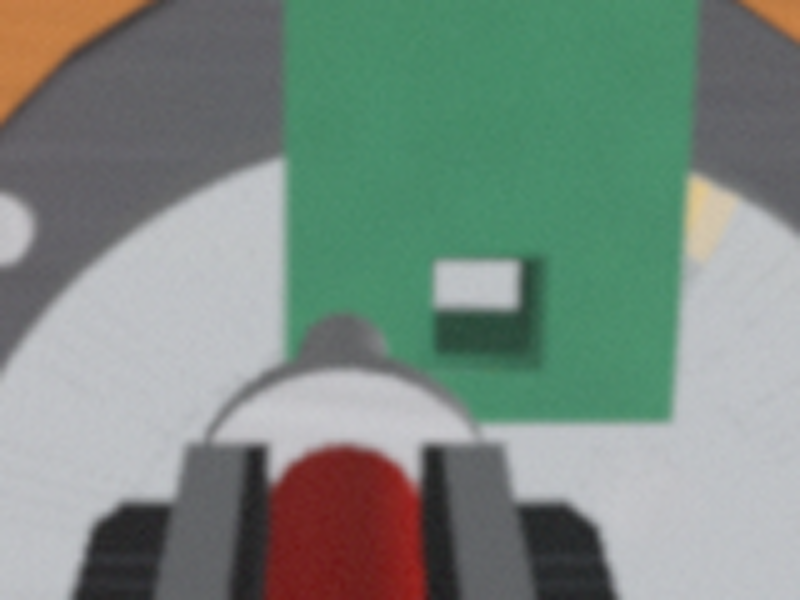

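The slot mouth is centred at about crop (486,311), i.e. full-image (344,264). The shank tip's far edge is at crop (343,315), and the paint marks are passing on the right.

```bash
python3 - <<'E'
import numpy as np
from h import *
d=dict(np.load("w2.npz"))
f=lambda u,v,z:np.round(ray_fish(d,247+(u+.5)/5-.5,202+(v+.5)/5-.5,z)*1e3,2)
print("tip far",f(343,315,.107),"L/R",f(299,355,.107),f(388,355,.107))
for n,u,v in(("front edge",486,421),("slot back",486,256),("slot front",486,368),("slot L",431,311),("slot R",543,311),("brL",286,311),("brR",681,311),("c",486,311)): print(n,f(u,v,.082))
print("collar far",f(343,366,.1813-.037), "grip L/R",f(270,520,.1813-.01),f(424,520,.1813-.01))
g=cv2.resize(d["img"][202:322,247:407],(800,600),interpolation=cv2.INTER_CUBIC).astype(int)
print("row 311 G",[(u,*g[311,u]) for u in range(405,570,6)])
print("col 486 ",[(v,*g[v,486]) for v in range(235,440,6)])
print("col 343",[(v,*g[v,343]) for v in range(295,390,5)])
E
```

```text
tip far [536.31  97.28 107.  ] L/R [541.48  92.75 107.  ] [540.63 102.72 107.  ]
front edge [557.78 117.54  82.  ]
slot back [535.67 115.12  82.  ]
slot front [550.52 116.74  82.  ]
slot L [543.45 108.98  82.  ]
slot R [542.3  123.11  82.  ]
brL [544.99  90.8   82.  ]
brR [540.89 140.79  82.  ]
c [542.88 115.9   82.  ]
collar far [528.4   96.64 144.3 ] grip L/R [531.63  91.2  171.3 ] [530.62 103.2  171.3 ]
row 311 G [(405, np.int64(72), np.int64(139), np.int64(107)), (411, np.int64(74), np.int64(140), np.int64(108)), (417, np.int64(72), np.int64(137), np.int64(105)), (423, np.int64(72), np.int64(138), np.int64(108)), (429, np.int64(74), np.int64(134), np.int64(106)), (435, np.int64(85), np.int64(123), np.int64(106)), (441, np.int64(92), np.int64(112), np.int64(103)), (447, np.int64(92), np.int64(110), np.int64(103)), (453, np.int64(95), np.int64(112), np.int64(105)), (459, np.int64(94), np.int64(113), np.int64(107)), (465, np.int64(96), np.int64(114), np.int64(107)), (471, np.int64(94), np.int64(111), np.int64(104)), (477, np.int64(95), np.int64(113), np.int64(105)), (483, np.int64(9
[... 2810 characters left out ...]
4(97), np.int64(101), np.int64(101)), (325, np.int64(98), np.int64(98), np.int64(101)), (330, np.int64(98), np.int64(100), np.int64(101)), (335, np.int64(98), np.int64(101), np.int64(101)), (340, np.int64(97), np.int64(98), np.int64(99)), (345, np.int64(96), np.int64(97), np.int64(100)), (350, np.int64(98), np.int64(98), np.int64(100)), (355, np.int64(99), np.int64(101), np.int64(102)), (360, np.int64(97), np.int64(101), np.int64(101)), (365, np.int64(113), np.int64(116), np.int64(116)), (370, np.int64(151), np.int64(152), np.int64(154)), (375, np.int64(185), np.int64(185), np.int64(187)), (380, np.int64(195), np.int64(194), np.int64(197)), (385, np.int64(194), np.int64(193), np.int64(197))]
```

Emit:
{"api": "move_arm", "payload": {
  "plan": [
    [[0,0,0,-0.01,0.05,0,1],[0,0,0,-0.02,0.11,0,1],[0,0,0,-0.03,0.16,0,1],[0,0,0,-0.03,0.18,0.04,1],[0,0,0,-0.03,0.18,0.1,1],[0,0,0,-0.03,0.18,0.16,1],[0,0,0,-0.03,0.18,0.19,1],[0,0,0,-0.03,0.18,0.19,1]]
  ]
}}

```text
t: 13.2
tcp_pos: [0.5396, 0.1145, 0.1619]
tool_rot: [-0.042, 0.999, -0.0, -0.0]
force: [0.2, -0.3, -1.5]
finger_gap: 0.146
```

```bash
python3 - <<'E'
from station import status, snapshot
import cv2, numpy as np
from h import *
d=snapshot("wrist");np.savez("w3.npz",**d);t=snapshot("top");e=snapshot("scene")
s=status.sense();print(s["tcp_pos"],s["force"])
c=cv2.resize(d["img"][212:292,267:367],(500,400),interpolation=cv2.INTER_CUBIC)
K=e["mtx"];p=e["T"][:3,:3].T@(np.array([.54,.114,.09])-e["T"][:3,3]);u=int(K[0,2]-K[0,0]*p[0]/p[2]);v=int(K[1,2]+K[1,1]*p[1]/p[2]);print(u,v)
a=cv2.resize(e["img"][v-30:v+30,u-22:u+23],(300,400),interpolation=cv2.INTER_CUBIC)
cv2.imwrite("pics/w3.png",np.hstack([c,a])[:,:,::-1])
cv2.imwrite("top3.png",t["img"][:,:,::-1]);np.savez("s3.npz",**e)
E
```

```text
[0.53995527 0.11456276 0.16245159] [ 0.15045082 -0.07982454 -2.43949273]
394 249
```

View pics/w3.png

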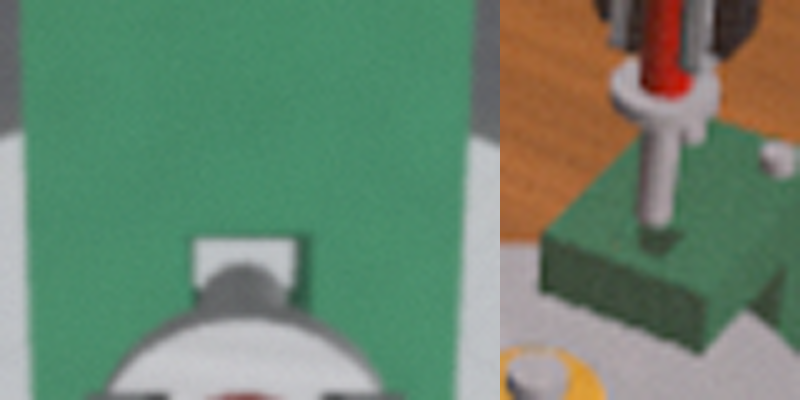

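The tip sits laterally centred over the slot: tip centre is at crop x 246, slot at about 250. The tip's far edge is at row 263 and the slot's back edge at row 237.

```bash
python3 - <<'E'
import numpy as np
from h import *
d=dict(np.load("w3.npz"))
f=lambda u,v,z:np.round(ray_fish(d,267+(u+.5)/5-.5,212+(v+.5)/5-.5,z)*1e3,2)
print("tip far",f(246,263,.0882),"L/R",f(200,295,.0882),f(292,295,.0882),"br",f(29,275,.082),f(463,275,.082),"slot back",f(250,237,.082),"R",f(311,270,.082),"L",f(192,270,.082))
g=cv2.resize(d["img"][212:292,267:367],(500,400),interpolation=cv2.INTER_CUBIC).astype(int)
print([(v,g[v,246].tolist()) for v in range(225,320,5)])
E
```

```text
tip far [537.07 114.91  88.2 ] L/R [541.28 110.1   88.2 ] [540.42 120.36  88.2 ] br [542.79  90.24  82.  ] [538.61 140.21  82.  ] slot back [536.02 115.29  82.  ] R [539.42 122.61  82.  ] L [540.56 108.98  82.  ]
[(225, [73, 139, 107]), (230, [70, 132, 102]), (235, [91, 131, 110]), (240, [144, 160, 154]), (245, [183, 188, 191]), (250, [190, 193, 198]), (255, [184, 188, 191]), (260, [163, 167, 169]), (265, [127, 130, 130]), (270, [100, 102, 103]), (275, [94, 97, 97]), (280, [95, 98, 99]), (285, [98, 101, 103]), (290, [99, 102, 103]), (295, [97, 97, 100]), (300, [96, 97, 100]), (305, [96, 98, 100]), (310, [97, 99, 100]), (315, [113, 116, 117])]
```

Emit:
{"api": "move_arm", "payload": {
  "plan": [
    [[0,0,0,-0.01,0.003,0,1],[0,0,0,-0.01,0.003,0.03,1],[0,0,0,-0.01,0.003,0.06,1],[0,0,0,-0.01,0.003,0.1,1],[0,0,0,-0.01,0.003,0.14,1],[0,0,0,-0.01,0.003,0.18,1],[0,0,0,-0.01,0.003,0.22,1],[0,0,0,-0.01,0.003,0.22,1]]
  ]
}}

```text
t: 14.35
tcp_pos: [0.5405, 0.115, 0.1399]
tool_rot: [-0.042, 0.999, 0.0, -0.0]
force: [-0.8, 0.4, -1.4]
finger_gap: 0.146
```

```bash
cat > look.py <<'E'
# wheel speed and hole angle from image pairs: the yellow paint, in the wheel's frame (angle 0 = under slot)
from station import status, snapshot
import cv2, numpy as np, sys
from h import *
C=np.array([.5995,.1185]); SL=np.arctan2(-.005,-.06)
def paint(d):
    H=cv2.cvtColor(d["img"],cv2.COLOR_RGB2HSV);P=d["P"]
    r=np.hypot(P[...,0]-C[0],P[...,1]-C[1])
    m=(H[...,0]>17)&(H[...,0]<35)&(H[...,1]>60)&(H[...,2]>120)&(r>.042)&(r<.08)&(P[...,2]>.035)&(P[...,2]<.068)
    if m.sum()<4: return None,int(m.sum())
    w=H[...,1][m].astype(float);a=np.arctan2(P[...,1][m]-C[1],P[...,0][m]-C[0])
    z=(w*np.exp(1j*a)).sum();return float(np.angle(z*np.exp(-1j*SL))),int(m.sum())
def run(n,cam="scene"):
    for i in range(n):
        t=status.sense()["t"];d=snapshot(cam);d["P"]=cloud(d);print(round(t,3),paint(d))
    s=status.sense();print("tcp",np.round(s["tcp_pos"],4),"F",np.round(s["force"],2),"gap",round(s["finger_gap"],3))
if __name__=="__main__": run(int(sys.argv[1]),sys.argv[2] if len(sys.argv)>2 else "scene")
E
python3 look.py 5; python3 look.py 2 top
```

```text
14.35 (0.07851727062850676, 17)
14.4 (0.5535284123757267, 36)
14.45 (0.990360535984987, 50)
14.5 (1.4494166931278276, 58)
14.55 (1.8918264378989176, 62)
tcp [0.5409 0.115  0.1405] F [-0.14 -0.57 -1.42] gap 0.152
14.6 (2.2815967214592874, 43)
14.65 (None, 0)
tcp [0.5409 0.115  0.1405] F [ 1.08 -0.07 -1.77] gap 0.145
```

Emit:
{"api": "move_arm", "payload": {
  "plan": [
    [[0,0,0,0,0,0.015,1],[0,0,0,0,0,0.03,1],[0,0,0,0,0,0.045,1],[0,0,0,0,0,0.058,1],[0,0,0,0,0,0.065,1],[0,0,0,0,0,0.07,1],[0,0,0,0,0,0.075,1],[0,0,0,0,0,0.08,1]]
  ]
}}

```text
t: 15.7
tcp_pos: [0.5409, 0.1149, 0.1324]
tool_rot: [-0.042, 0.999, -0.0, 0.0]
force: [-0.1, -0.1, -1.0]
finger_gap: 0.15
```

```bash
python3 look.py 6
```

```text
15.7 (-0.8671926684603631, 58)
15.75 (-0.5049964971795778, 61)
15.8 (-0.16077021253484058, 20)
15.85 (0.1976545746845759, 20)
15.9 (0.5058933949318437, 35)
15.95 (0.8254641332369158, 47)
tcp [0.5408 0.115  0.1324] F [ 0.25  0.19 -0.42] gap 0.15
```

Emit:
{"api": "move_arm", "payload": {
  "plan": [
    [[0,0,0,0,0,0.003,1],[0,0,0,0,0,0.006,1],[0,0,0,0,0,0.009,1],[0,0,0,0,0,0.012,1],[0,0,0,0,0,0.015,1],[0,0,0,0,0,0.015,1],[0,0,0,0,0,0.015,1],[0,0,0,0,0,0.015,1]]
  ]
}}

```text
t: 17.0
tcp_pos: [0.5408, 0.115, 0.1308]
tool_rot: [-0.042, 0.999, -0.0, 0.0]
force: [0.3, -0.5, -1.1]
finger_gap: 0.151
```

```bash
python3 look.py 6
```

```text
17.0 (-0.13307359437997637, 23)
17.05 (0.07672143864090566, 21)
17.1 (0.2477079570993135, 21)
17.15 (0.4859400929258527, 23)
17.2 (0.6500925774992022, 50)
17.25 (0.8820122907408188, 45)
tcp [0.5408 0.115  0.1308] F [-0.15 -0.64 -0.73] gap 0.146
```

Emit:
{"api": "move_arm", "payload": {
  "plan": [
    [[0,0,0,0,0,0.003,1],[0,0,0,0,0,0.006,1],[0,0,0,0,0,0.009,1],[0,0,0,0,0,0.012,1],[0,0,0,0,0,0.012,1],[0,0,0,0,0,0.012,1],[0,0,0,0,0,0.012,1],[0,0,0,0,0,0.012,1]]
  ]
}}

```text
t: 18.3
tcp_pos: [0.5408, 0.115, 0.1296]
tool_rot: [-0.042, 0.999, 0.0, 0.0]
force: [-0.2, -1.0, -0.5]
finger_gap: 0.152
```

```bash
python3 look.py 5
```

```text
18.3 (-1.4060813668193044, 71)
18.35 (-1.2258169231871237, 71)
18.4 (-1.0496742073477605, 64)
18.45 (-0.8654342125810152, 60)
18.5 (-0.6795464106925421, 60)
tcp [0.5408 0.115  0.1296] F [-0.5  -0.75  0.54] gap 0.145
```

Emit:
{"api": "move_arm", "payload": {
  "plan": [
    [[0,0,0,0,0,0.005,1],[0,0,0,0,0,0.01,1],[0,0,0,0,0,0.015,1],[0,0,0,0,0,0.02,1],[0,0,0,0,0,0.02,1],[0,0,0,0,0,0.02,1],[0,0,0,0,0,0.02,1],[0,0,0,0,0,0.02,1]]
  ]
}}

```text
t: 19.55
tcp_pos: [0.5406, 0.115, 0.1275]
tool_rot: [-0.042, 0.999, -0.0, -0.0]
force: [-1.7, -1.2, -3.1]
finger_gap: 0.149
```

```bash
python3 look.py 5
```

```text
19.55 (-0.012971922400629218, 17)
19.6 (-0.010324603971173433, 20)
19.65 (-0.012774307995286168, 16)
19.7 (-0.025835895095376392, 16)
19.75 (-0.0047341649385271274, 18)
tcp [0.5406 0.115  0.1276] F [-1.47 -0.28 -2.66] gap 0.147
```

The wheel is stopped with its hole under the slot (angle about 0 on five frames), and the vertical force is back to the pin's own weight. Next I push the pin home gently.

Emit:
{"api": "move_arm", "payload": {
  "plan": [
    [[0,0,0,0,0,0.01,1],[0,0,0,0,0,0.02,1],[0,0,0,0,0,0.03,1],[0,0,0,0,0,0.04,1],[0,0,0,0,0,0.05,1],[0,0,0,0,0,0.06,1],[0,0,0,0,0,0.07,1],[0,0,0,0,0,0.075,1]]
  ]
}}

```text
t: 20.8
tcp_pos: [0.5407, 0.115, 0.12]
tool_rot: [-0.042, 0.999, -0.0, -0.0]
force: [0.1, -1.0, -2.2]
finger_gap: 0.148
```

```bash
python3 look.py 2
```

```text
20.8 (-0.013384394930489431, 15)
20.85 (-0.014821754833484265, 17)
tcp [0.5407 0.115  0.12  ] F [-0.92 -1.77 -2.93] gap 0.149
```

Emit:
{"api": "move_arm", "payload": {
  "plan": [
    [[0,0,0,0,0,0.003,1],[0,0,0,0,0,0.006,1],[0,0,0,0,0,0.009,1],[0,0,0,0,0,0.012,1],[0,0,0,0,0,0.012,1],[0,0,0,0,0,0.012,1],[0,0,0,0,0,0.012,1],[0,0,0,0,0,0.012,1]]
  ]
}}

```text
t: 21.9
tcp_pos: [0.5408, 0.115, 0.119]
tool_rot: [-0.042, 0.999, -0.0, 0.0]
force: [-1.2, -1.8, -0.2]
finger_gap: 0.147
```

```bash
python3 - <<'E'
import look
look.run(2)
from station import snapshot
import cv2,numpy as np
e=snapshot("scene");a=cv2.resize(e["img"][205:285,345:445],(800,600)[:2],interpolation=cv2.INTER_CUBIC)
cv2.imwrite("pics/s5.png",a[:,:,::-1])
E
```

```text
21.9 (-0.008169477151170763, 17)
21.95 (-0.010855480450801428, 17)
tcp [0.5408 0.115  0.119 ] F [-0.92 -1.72 -0.08] gap 0.147
```

View pics/s5.png

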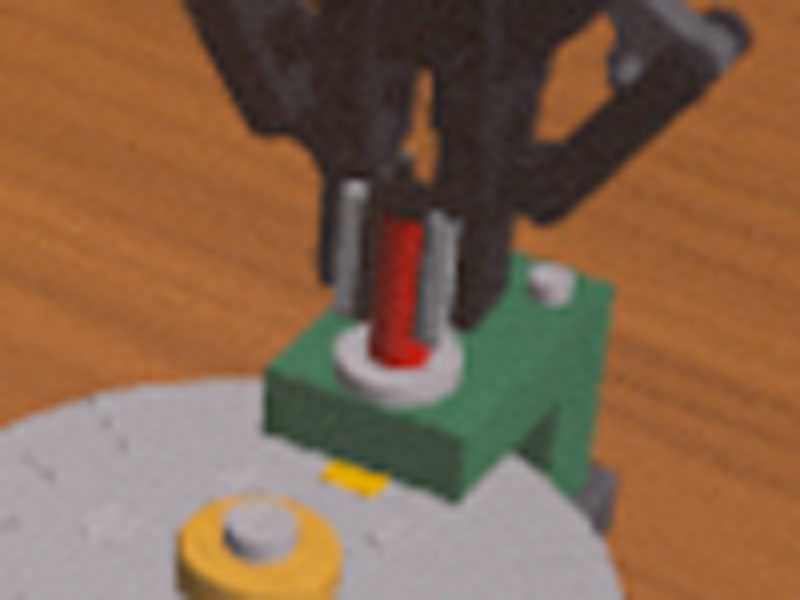

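The collar is down on the bridge at crop (398,365) and the yellow paint is stopped right under the bridge (355,478). The upward force has risen about 2.5 N. I'll press slightly more, then release and retreat.

Emit:
{"api": "move_arm", "payload": {
  "plan": [
    [[0,0,0,0,0,0.005,1],[0,0,0,0,0,0.01,1],[0,0,0,0,0,0.01,1],[0,0,0,0,0,0.01,0.8],[0,0,0,0,0,0.01,0.7],[0,0,0,0,0,0.01,0.6],[0,0,0,0,0,0.01,0.5],[0,0,0,0,0,0.01,0.5]]
  ]
}}

```text
t: 23.05
tcp_pos: [0.5408, 0.115, 0.1178]
tool_rot: [-0.042, 0.999, 0.0, -0.0]
force: [0.5, 0.3, -0.3]
finger_gap: 0.499
```

```bash
python3 look.py 2
```

```text
23.05 (0.02867788946179802, 16)
23.1 (0.034047992192183005, 16)
tcp [0.5407 0.115  0.1178] F [-0.94 -0.2   0.15] gap 0.498
```

Emit:
{"api": "move_arm", "payload": {
  "plan": [
    [[0,0,0,0,0,-0.05,0.5],[0,0,0,0,0,-0.15,0.5],[0,0,0,0,0,-0.3,0.5],[0,0,0,0,0,-0.45,0.5],[0,0,0,0,0,-0.6,0.5],[0,0,0,0,0,-0.75,0.5],[0,0,0,0,0,-0.9,0.5],[0,0,0,0,0,-1.0,0.5]]
  ]
}}

```text
t: 24.15
tcp_pos: [0.541, 0.115, 0.2191]
tool_rot: [-0.042, 0.999, -0.0, 0.001]
force: [-0.8, 0.1, -0.8]
finger_gap: 0.499
```

```bash
python3 - <<'E'
import look
look.run(3)
from station import snapshot
import cv2,numpy as np
e=snapshot("scene");P=look.cloud(e);np.savez("fin.npz",**e)
I=e["img"].astype(int);m=(I[...,0]>120)&(I[...,1]<50)&(I[...,2]<50)&(np.hypot(P[...,0]-.54,P[...,1]-.115)<.05)
Q=P[m];lo=Q[Q[:,2]<.1];hi=Q[Q[:,2]>.115];print("red z",Q[:,2].min(),Q[:,2].max(),"axis lean mm",(np.median(hi,0)-np.median(lo,0))*1e3)
a=cv2.resize(e["img"][205:285,345:445],(500,400),interpolation=cv2.INTER_CUBIC);b=cv2.resize(e["img"][:,:],(300,225))
c=np.zeros((400,800,3),np.uint8);c[:,:500]=a;c[:225,500:]=b
cv2.imwrite("pics/s6.png",c[:,:,::-1])
E
```

```text
24.15 (0.018164262271928466, 16)
24.2 (0.02702729658748649, 15)
24.25 (0.026783477590155275, 15)
tcp [0.541  0.115  0.2184] F [-0.74 -0.18 -0.46] gap 0.5
red z 0.0878766535527874 0.129051545036171 axis lean mm [ 0.64273685  1.34421711 27.51846164]
```

View pics/s6.png

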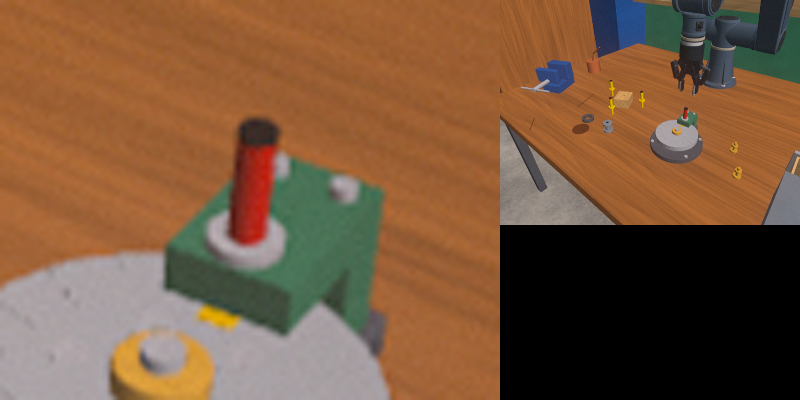

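The pin stands upright with its collar flat on the bridge at crop (245,240). The wheel is stopped with its paint at (218,317), the gripper is clear, and the other parts are undisturbed.

```bash
python3 -c "
from station import manip
print(manip.sign_off())"
```

```text
the job is handed in; nothing more can be done
None
```

The pin is fully home in the wheel's hole through the bridge slot and released, and the job was handed in at about t = 24 s of the 64 s allowed.

- **What I did:** I took the red pin from its block, lowered it through the slot and pressed its tip on the wheel in 1–2 mm steps. The wheel slowed from about 9 to 3.6 rad/s. During the next 2 mm step it stopped with its hole under the slot, and it sprang up around the tip. I then pushed the pin down until the collar met the bridge, let go and backed 100 mm up.
- **Last checks, all passed:**
  - The wheel was still stopped after release, with its hole within 0.03 rad of the slot.
  - The last picture shows the collar flat on the bridge.
  - The pin's grip spans heights 88–129 mm, about as expected when home.
  - The gripper was clear, and the other parts looked unmoved in the last picture.
- **Less certain:**
  - I never saw the wheel turning slower than 3.6 rad/s. It was caught between pictures, so how slow it was at that moment is unmeasured. The force readings taken after each step never showed more than about 3 N.
  - The depth images gave a pin lean of about 3°, but the picture shows the pin upright, so I took the lean as measurement noise.

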